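# Poise a nested pair of sample cups over the scale pan

## Robot

A 6-joint arm with a two-finger parallel gripper is mounted at the origin on a cart in front of the work surface, level with it; the furniture and walls round the work are solid. World frame = base frame: x ahead of the robot, y to its left, z up, the work surface at z = 0. Lengths are in m, angles in rad, forces in N, time in s.
With the tool pointing down it reaches from about 0.35 to 0.925 m from the base axis. Payload 6.4 kg.
Tool frame: the origin (TCP) lies midway between the tips of the shut fingers; the grasp point (between the pads) lies r.pinch_z behind it (r.pinch_z is the distance from the TCP to the grasp point, in m); z points along the fingers, x is the direction in which the jaws open and shut, and the axes are right-handed (so a half turn about z gives the same grasp; the last joint's range is limited). The gripper opens to 94 mm and grips with 3 to 60 N. Pads are 16 mm wide; open, the fingers measure 119 mm over their backs; the gripper's body (75 mm by 177 mm) begins 78 mm behind the grasp point.
Start: joints at [-0.174, 0.245, 1.558, -0, 1.339, -0.174], TCP at [0.65, 0, 0.205] pointing down, gripper open.
Joint ranges: [-3.13, 3.13], [-1.02, 2.26], [0.13, 2.54], [-0.95, 4.09], [0.21, 2.88], [-2.74, 2.74]. Speed limits (rad/s): [2.57, 2.57, 3.14, 3.14, 3.14, 3.14].

## Interface

Orientations are given as a unit quaternion [w, x, y, z].
In Python, from plant import r gives the robot as it stands.
- The arm moves only by the shell command python3 -m jog 'ROWS' [OPENING] [FORCE]. ROWS is JSON, a list of rows, each a list of 4 numbers: the shift along the tool's x, y, z in cm, then the turn about the tool's z in rad. In form: [[x, y, z, roll], ...]. A call has 1 to 8 rows; each row shifts and turns the commanded pose from where the row before left it, along the tool's axes as they then stand; what a row does not reach is not made up. A row lasts 1/10 s, in which the tool goes at most 50 mm and 8.59 degrees, less where a joint would pass 70% of its speed; a pose out of reach is approached as far as the arm can. A call is refused whole if a number of a shift passes 5 or a number of a turn 0.15, either way. A call with a gripper value outside its range is refused whole. OPENING is the finger opening in cm, from 0 to 9.4, set as the call begins (- or left out, the last holds). The fingers move at their own pace and stop on an object; FORCE is the grip in N (left out, the last holds). Time passes only in rows, so rows that do not move let the fingers close. It gives the time, the measured TCP pose, the force and the opening at its end, in the units of the state.
- r.get_state(): the state, without advancing time (a new reading comes with each control period).
- r.grab_frame(name): name is "scene" or "side" or "wrist"; returns (picture, depth): 480x640x3 uint8, blue, green, red; 480x640 float32, m along the optical axis (not along the pixel's ray), 0 where there is no reading.
- r.camera_info(name): a dict with "intrinsics" (3x3 intrinsics, pixels), "k1" (the pictures are not rectified: a ray, as slopes to the right and down, at radius r is drawn at 1 + k1 r^2 times it, then the intrinsics apply), "rvec" (rotation vector, rad) and "tvec" (3), from world to camera coordinates, as OpenCV has them; the wrist camera has in their place "mount" (4x4, takes a point from camera to tool coordinates, whose origin is the TCP and whose axes are the tool frame's). Camera axes: x right, y down, z forward; pixel columns grow to the right and rows downward; lengths in m; the calibration is good to about 2 mm. A picture is of the moment at which its call begins: read the wrist's pose just before it. camera_info takes no time and is no camera call.
- r.job_done(): hands the job in, once; it reports no verdict.
The state is a dict: "time_s": time; "joint_positions": joint angles; "qd": joint speeds; "joint_efforts": joint torques, N m; "tool_pos": TCP position; "tool_rot": TCP orientation; "contact_force": force on the tool from outside, world axes, zero at the start; "wrist_torque": the same for the moment, N m; "width": opening from 0.0 (shut) to 1.0 (fully open).
Only numpy, scipy, OpenCV 4.12 (cv2) and the standard library are available. Lean on these libraries where they do the work, as an engineer would, in place of code of your own. Each camera call takes 0.05 s, during which the arm holds its last target.

## Task

Nest the two open yellow cups: set one down inside the other until it sits fully home. Then lift the nested pair together, carry it over the raised ring of the small white scale and hold it upright, centred about a centimetre above the round steel pan, ready for when the scale has zeroed. Finish still holding the pair there, motionless; nothing may touch the scale at any time, and the two lidded cups and the roll of tape stay where they are.

Things in the scene. Friction and masses are not known exactly. Their poses are not given: they have to be found in the camera images.
- cup_1_center (a point): one of two equal open yellow plastic cups, standing mouth up on the bench: 58 mm high, outer diameter 40 mm at the foot, 59 mm at the rim, wall 1.8 mm, about 30 g. The point is on the axis, half-way up (29 mm over the underside); z up along the axis. Set loosely into the other cup it slides home by its weight, 14 to 20 mm higher than that one; the taper centres it
- cup_2_center (a point): one of two equal open yellow plastic cups, standing mouth up on the bench: 58 mm high, outer diameter 40 mm at the foot, 59 mm at the rim, wall 1.8 mm, about 30 g. The point is on the axis, half-way up (29 mm over the underside); z up along the axis. Either cup may be the lower one
- pan_top (a point): centre of the top face of the scale's round steel pan (90 mm diameter, level, 38 mm above the bench). Round it and concentric stands a clear draught ring with a blue rim: outer diameter 166 mm, clear inner diameter 156 mm, its top 32 mm above the pan (70 mm above the bench)
- scale: small white scale, fixed to the bench; its origin is on the bench right under the pan's centre. Footprint 235 x 190 mm, reaching from 140 mm toward its front (its -x, with the display, facing the robot give or take a turn of 15 degrees) to 95 mm behind the origin (+x) and 95 mm to either side (y); body 28 mm high, highest point the ring's rim at 70 mm
- red_cup_center (a point): bystander: white cup closed by a red lid, 64 mm diameter, 58 mm high; the point is on its axis half-way up
- blue_cup_center (a point): bystander: white cup closed by a blue lid, 64 mm diameter, 58 mm high; the point is on its axis half-way up
- tape: bystander: roll of tape lying flat between the cups and the scale, 90 mm diameter, 48 mm high; origin at the centre of its underside
Things that resemble listed ones, but are neither listed nor needed, are in the scene too. What is shaped like the part that bears cup_2_center but black or purple is not meant.

How it is judged:
By the outcome, as a careful person would: the job done as asked, in the order asked, and still so for the second after the job is handed in, while the arm keeps its last pose, push and grip.
It also fails if it takes over 51 s, if anything falls off the work surface, if the arm or the gripper's body presses on something with over 40 N, if the wrist force passes 120 N, or if a joint passes its speed limit or range.

## Working session

There is one attempt and no reset: what is moved stays moved. The work goes in short steps, Python scripts to look and compute and a shell command to move; the robot and the scene stay as the last step left them, time stands still between calls to the robot, and variables do not carry over. Pictures are saved under pics/ and viewed, and the job is handed in when it is done.

```bash
ls; mkdir -p pics
cat > h.py <<'E'
import numpy as np, cv2
from plant import r
def grab(n):
    s=r.get_state(); im,d=r.grab_frame(n); return s,im,d
E
python3 - <<'E'
from h import *
print(r.pinch_z, r.get_state())
for n in ("scene","side","wrist"):
    s,im,d=grab(n); cv2.imwrite(f"pics/{n}0.png",im); np.save(f"/tmp/{n}0.npy",d); cv2.imwrite(f"/tmp/{n}0.png",im)
    print(n,r.camera_info(n), (d>0).mean())
E
```

```text
pics
0.0188 {'time_s': 0.0, 'joint_positions': array([-1.74116662e-01,  2.45805182e-01,  1.55898738e+00,  1.31450509e-06,
        1.33872991e+00, -1.74115511e-01]), 'qd': array([-0.00180698, -0.00175362, -0.00118292, -0.00178046,  0.00040789,
       -0.00030661]), 'joint_efforts': array([ 8.38778797e-04, -4.15839279e+01, -3.14599335e+01,  6.84806099e-02,
        3.33599187e-02, -1.41738678e-04]), 'tool_pos': array([6.49398338e-01, 1.01275217e-04, 2.04365385e-01]), 'tool_rot': array([-1.67788866e-04,  9.99999534e-01, -7.27278019e-07, -9.50211536e-04]), 'contact_force': array([-0.28664898, -0.48455392, -0.25948108]), 'wrist_torque': array([-0.02400089, -0.00495418,  0.00636107]), 'width': 0.9970256860345976}
scene {'intrinsics': array([[451.5742878 ,   0.        , 314.10682906],
       [  0.        , 451.5742878 , 230.30226442],
       [  0.        ,   0.        ,   1.        ]]), 'k1': 0.031324928221939295, 'rvec': array([ 2.03199691, -0.65635287,  0.3549191 ]), 'tvec': array([-0.46123854,  0.23041735,  0.61654744])} 0.9961295572916666
side {'intrinsics': array([[479.58842706,   0.   
[... 159 characters left out ...]
': array([ 2.22760677, -0.46439672,  0.22715054]), 'tvec': array([-0.52232469,  0.17591217,  0.78831461])} 0.9961555989583334
wrist {'intrinsics': array([[332.02218944,   0.        , 318.41898047],
       [  0.        , 332.02218944, 241.96404806],
       [  0.        ,   0.        ,   1.        ]]), 'k1': -0.011748566093210459, 'mount': array([[ 9.99999543e-01, -9.49602636e-04, -1.08767239e-04,
         6.49749407e-04],
       [ 9.45144923e-04,  9.65463419e-01,  2.60536932e-01,
        -7.57307887e-02],
       [-1.42395767e-04, -2.60536915e-01,  9.65463876e-01,
        -1.79879576e-01],
       [ 0.00000000e+00,  0.00000000e+00,  0.00000000e+00,
         1.00000000e+00]])} 0.9959798177083333
```

View pics/scene0.png

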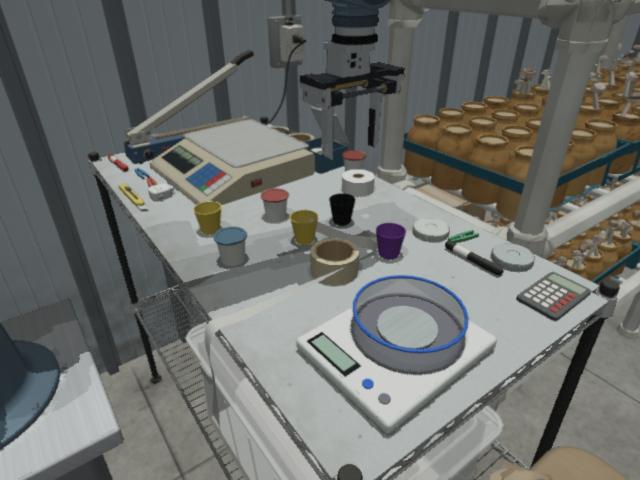

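View pics/side0.png

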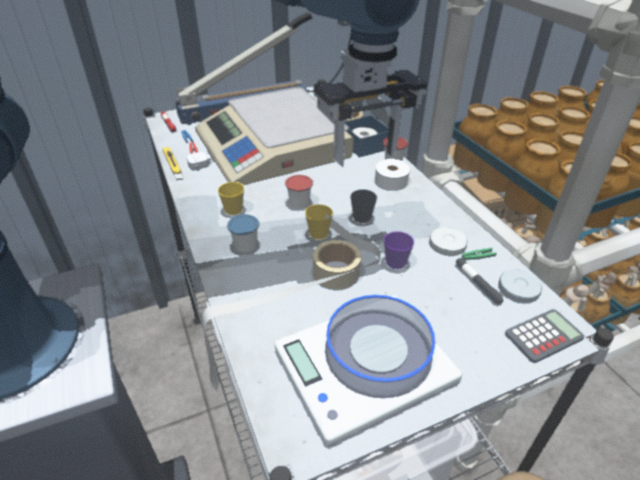

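View pics/wrist0.png

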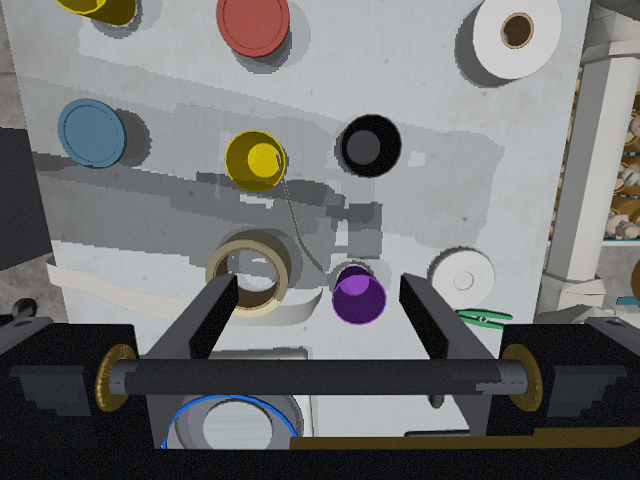

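Scene picture: the two open yellow cups are at about (208,218) and (304,228). The black one at (342,209) and the purple one at (390,240) are decoys. The blue-lidded cup is at (231,246), the red-lidded one at (275,205), with another red lid far back at (354,160). The tape is at (334,260) and the scale with its blue ring at (410,320). The beige scale at the back is not the one meant, since the target is small, white and has a ring.

```bash
cat >> h.py <<'E'
from scipy.optimize import least_squares
from scipy.spatial.transform import Rotation as Ro
def cam(n,s=None):
    """returns K,k1,R (cam->world),C"""
    i=r.camera_info(n)
    if n=="wrist":
        M=np.eye(4); q=s["tool_rot"]; M[:3,:3]=Ro.from_quat([q[1],q[2],q[3],q[0]]).as_matrix(); M[:3,3]=s["tool_pos"]
        T=M@i["mount"]; return i["intrinsics"],i["k1"],T[:3,:3],T[:3,3]
    R=cv2.Rodrigues(i["rvec"])[0]; return i["intrinsics"],i["k1"],R.T,-R.T@i["tvec"]
def rays(c,uv):
    K,k1,R,C=c; uv=np.asarray(uv,float).reshape(-1,2)
    p=cv2.undistortPoints(uv.reshape(-1,1,2),K,np.array([k1,0,0,0.])).reshape(-1,2)
    return np.c_[p,np.ones(len(p))]@R.T
def onplane(c,uv,z):
    d=rays(c,uv); t=(z-c[3][2])/d[:,2]; return c[3]+d*t[:,None]
def bydepth(c,uv,D):
    uv=np.asarray(uv); z=D[uv[:,1],uv[:,0]]; return c[3]+rays(c,uv)*z[:,None]
def proj(c,P):
    K,k1,R,C=c; return cv2.projectPoints(np.asarray(P,float).reshape(-1,1,3),cv2.Rodrigues(R.T)[0],-R.T@C,K,np.array([k1,0,0,0.]))[0].reshape(-1,2)
def circ(P,rad=None):
    P=P[:,:2]; m=P.mean(0)
    f=lambda x: np.hypot(*(P-x[:2]).T)-(rad or x[2])
    o=least_squares(f,[*m,.03],loss="soft_l1",f_scale=.001); return o.x, np.sqrt(np.mean(f(o.x)**2))
COL={"yellow":((20,120,40),(34,255,255)),"red":((0,90,60),(8,255,255)),"blue":((98,70,50),(112,255,255)),"ring":((108,160,90),(128,255,255)),"purple":((130,90,30),(150,255,255))}
def mask(im,c):
    return cv2.inRange(cv2.cvtColor(im,cv2.COLOR_BGR2HSV),*COL[c])
def blobs(m,a=60):
    n,l,st,ce=cv2.connectedComponentsWithStats(m)
    return [(l==i,st[i],ce[i]) for i in range(1,n) if st[i][4]>a]
E
python3 - <<'E'
from h import *
s=r.get_state()
for n in ("scene","side","wrist"):
    im=cv2.imread(f"/tmp/{n}0.png"); D=np.load(f"/tmp/{n}0.npy"); c=cam(n,s)
    for col in COL:
        if col=="purple": continue
        for m,st,ce in blobs(mask(im,col)):
            v,u=np.nonzero(m); P=bydepth(c,np.c_[u,v],D); z=np.percentile(P[:,2],[5,50,95])
            if P[:,0].mean()>1.3 or P[:,2].mean()<0.01 or P[:,2].mean()>.12: continue
            zt={"yellow":.058,"red":.058,"blue":.058,"ring":.07}[col]
            # outer outline of convex hull, keep those whose depth z near top
            k=np.abs(P[:,2]-zt)<.004
            if k.sum()<8: print(n,col,ce.round(),st[4],"few",z.round(3)); continue
            x,e=circ(P[k]); print(n,col,ce.round(),st[4],"z",z.round(3),"top fit",x.round(4),"rms",round(e,4),k.sum())
E
```

```text
scene yellow [131. 196.] 97 few [0.011 0.014 0.016]
scene yellow [208. 216.] 647 z [0.012 0.043 0.058] top fit [0.444  0.2205 0.0277] rms 0.0013 106
scene yellow [304. 226.] 668 z [0.011 0.043 0.058] top fit [0.5882 0.0655 0.0279] rms 0.0013 107
scene red [353. 155.] 171 z [0.056 0.057 0.059] top fit [0.883  0.2643 0.0226] rms 0.0077 168
scene red [121. 165.] 76 few [0.009 0.016 0.021]
scene red [216. 179.] 80 z [0.048 0.057 0.065] top fit [0.5261 0.3468 0.0081] rms 0.0034 34
scene red [274. 195.] 276 z [0.056 0.058 0.06 ] top fit [0.5899 0.1862 0.0225] rms 0.0076 274
scene blue [151. 148.] 540 z [0.019 0.047 0.059] top fit [0.4989 2.0868 1.4068] rms 0.0094 133
scene blue [314. 143.] 95 z [0.038 0.048 0.059] top fit [0.857  0.538  0.1199] rms 0.0022 26
scene blue [330. 159.] 501 z [0.012 0.036 0.059] top fit [0.8486 0.3642 0.0574] rms 0.0063 78
scene blue [203. 175.] 402 z [0.042 0.053 0.065] top fit [0.5273 0.3975 0.0177] rms 0.0086 126
scene blue [141. 172.] 64 few [0.007 0.01  0.014]
scene blue [230. 236.] 432 z [0.056 0.058 0.059] top fit [0.4336 0.09   0.0221] rms 0.0075 431
sce
[... 1225 characters left out ...]
0219] rms 0.0074 445
side blue [ 29. 330.] 7005 z [0.008 0.04  0.168] top fit [0.002  0.0002 0.0701] rms 0.0011 248
side blue [381. 341.] 1037 z [0.03  0.069 0.071] top fit [ 0.5436 -0.2725  0.0792] rms 0.0005 8
side blue [322. 397.] 73 few [0.028 0.03  0.031]
wrist yellow [102.   9.] 1372 z [0.007 0.034 0.059] top fit [0.4463 0.2212 0.0274] rms 0.0006 217
wrist yellow [254. 161.] 2930 z [0.003 0.028 0.059] top fit [0.5893 0.0677 0.0277] rms 0.0007 510
wrist red [253.  25.] 3482 z [0.056 0.058 0.059] top fit [0.5931 0.1828 0.0194] rms 0.0073 3467
wrist blue [ 92. 133.] 3723 z [0.056 0.058 0.059] top fit [0.4359 0.0934 0.0225] rms 0.0076 3704
wrist blue [232. 410.] 792 few [0.063 0.07  0.072]
```

Run:
```python
import cv2
im=cv2.imread("/tmp/scene0.png"); cv2.imwrite("pics/crop0.png",cv2.resize(im[140:400,90:490],None,fx=2,fy=2,interpolation=cv2.INTER_CUBIC))
```

```text
(no output)
```

View pics/crop0.png

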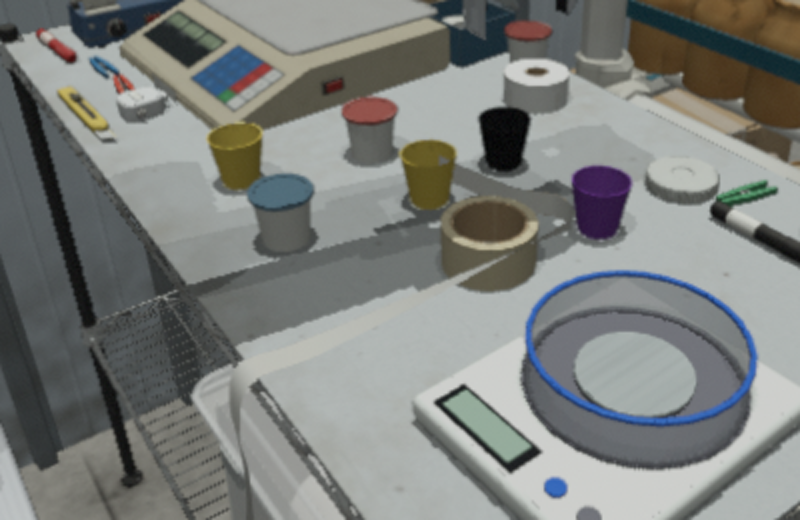

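The crop confirms the two open yellow cups at crop (237,155) and (428,172): A ≈ (0.446, 0.221) and B ≈ (0.589, 0.067), with rim radius and height (58 mm) matching. Next I map the obstacles around them to choose the jaw directions.

Run:
```python
from h import *
s=r.get_state(); H={}
for n in ("scene","side","wrist"):
    D=np.load(f"/tmp/{n}0.npy"); c=cam(n,s)
    v,u=np.nonzero(D>0); P=bydepth(c,np.c_[u,v],D)
    k=(P[:,0]>.3)&(P[:,0]<.95)&(P[:,1]>-.42)&(P[:,1]<.5)&(P[:,2]>.004)&(P[:,2]<.19)
    P=P[k]; H[n]=P
    # height map 2mm
    ix=((P[:,0]-.3)/.0015).astype(int); iy=((.5-P[:,1])/.0015).astype(int)
    m=np.zeros((620,440),np.float32); np.maximum.at(m,(iy,ix),P[:,2]); cv2.imwrite(f"pics/h_{n}.png",(np.clip(m/.12,0,1)*255).astype(np.uint8)[:600])
def fit(nm,n,box,z0,z1):
    P=H[n]; k=(P[:,0]>box[0])&(P[:,0]<box[1])&(P[:,1]>box[2])&(P[:,1]<box[3])&(P[:,2]>z0)&(P[:,2]<z1)
    Q=P[k]
    if len(Q)<10: print(nm,n,"none");return
    (cx,cy),rad=cv2.minEnclosingCircle(Q[:,:2].astype(np.float32)); print(nm,n,len(Q),"enc",round(cx,4),round(cy,4),round(rad,4))
for n in ("scene","wrist"):
    fit("black",n,(.62,.72,.03,.14),.054,.062)
    fit("tape",n,(.5,.66,-.1,.02),.044,.052)
    fit("purple",n,(.63,.75,-.12,0.0),.054,.062)
    fit("red",n,(.54,.65,.14,.25),.054,.062)
    fit("blue",n,(.39,.49,.05,.15),.054,.062)
    fit("ring",n,(.44,.65,-.38,-.17),.067,.075)
    fit("pan",n,(.49,.6,-.33,-.21),.034,.042)
P=H["scene"]; k=(P[:,0]<.7)&(P[:,2]>.02)&(P[:,1]>.26); print("beige min y",P[k].min(0).round(3),P[k].max(0).round(3))
c=cam("scene"); im=cv2.imread("/tmp/scene0.png")
```

```text
black scene 98 enc 0.6973 0.0813 0.0317
tape scene 634 enc 0.5925 -0.0454 0.0712
purple scene 157 enc 0.6919 -0.0786 0.0311
red scene 323 enc 0.5928 0.1869 0.0329
blue scene 521 enc 0.4343 0.0911 0.033
ring scene 1090 enc 0.5451 -0.27 0.0844
pan scene 2046 enc 0.545 -0.2705 0.0807
black wrist 422 enc 0.6993 0.0812 0.0293
tape wrist 2130 enc 0.5947 -0.0457 0.0692
purple wrist 450 enc 0.675 -0.0837 0.0487
red wrist 3538 enc 0.5929 0.1894 0.0319
blue wrist 3787 enc 0.4355 0.0927 0.0327
ring wrist 711 enc 0.5441 -0.2539 0.081
pan wrist 2814 enc 0.5456 -0.2671 0.045
beige min y [0.35  0.288 0.02 ] [0.7   0.5   0.093]
```

View pics/h_scene.png

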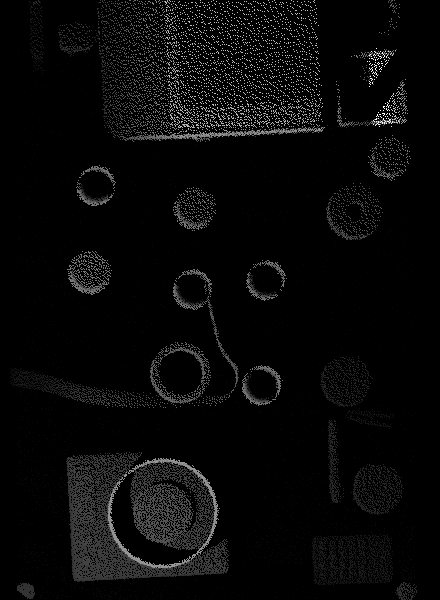

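The height map shows a thin line from cup B's rim to near the purple cup, plus a strip beside the tape. I'll check both before choosing a grasp.

Run:
```python
from h import *
im=cv2.imread("/tmp/wrist0.png"); cv2.imwrite("pics/cropw.png",cv2.resize(im[120:340,180:420],None,fx=2.5,fy=2.5,interpolation=cv2.INTER_CUBIC))
s=r.get_state();
for n in ("scene","wrist"):
    D=np.load(f"/tmp/{n}0.npy"); c=cam(n,s); v,u=np.nonzero(D>0); P=bydepth(c,np.c_[u,v],D)
    for y in np.arange(.08,-.12,-.01):
        k=(abs(P[:,1]-y)<.003)&(P[:,0]>.60)&(P[:,0]<.665)&(P[:,2]>.006)&(P[:,2]<.2)
        if k.any(): print(n,round(y,3),P[k].min(0).round(3),P[k].max(0).round(3),k.sum())
D=np.load("/tmp/scene0.npy");c=cam("scene"); v,u=np.nonzero(D>0); P=bydepth(c,np.c_[u,v],D)
for x in np.arange(.3,.6,.05):
    k=(abs(P[:,0]-x)<.003)&(P[:,1]>-.13)&(P[:,1]<-.04)&(P[:,2]>.004); 
    if k.any(): print("strip",x,P[k].min(0).round(3),P[k].max(0).round(3))
```

```text
scene 0.08 [0.602 0.077 0.032] [0.615 0.083 0.059] 40
scene 0.07 [0.607 0.067 0.037] [0.616 0.073 0.059] 22
scene 0.06 [0.609 0.058 0.019] [0.617 0.063 0.059] 9
scene 0.05 [0.6   0.047 0.008] [0.614 0.053 0.059] 34
scene 0.04 [0.6   0.037 0.02 ] [0.619 0.043 0.059] 30
scene 0.03 [0.615 0.027 0.02 ] [0.619 0.033 0.045] 24
scene 0.02 [0.617 0.017 0.021] [0.622 0.023 0.045] 26
scene 0.01 [0.62  0.007 0.024] [0.625 0.013 0.045] 17
scene 0.0 [ 0.622 -0.002  0.029] [0.627 0.003 0.045] 18
scene -0.01 [ 0.625 -0.013  0.03 ] [ 0.628 -0.008  0.047] 18
scene -0.02 [ 0.628 -0.023  0.031] [ 0.633 -0.017  0.047] 22
scene -0.03 [ 0.6   -0.033  0.028] [ 0.642 -0.027  0.05 ] 29
scene -0.04 [ 0.6   -0.043  0.007] [ 0.648 -0.037  0.05 ] 81
scene -0.05 [ 0.601 -0.053  0.011] [ 0.656 -0.047  0.05 ] 102
scene -0.06 [ 0.604 -0.063  0.018] [ 0.657 -0.057  0.05 ] 62
scene -0.07 [ 0.602 -0.073  0.021] [ 0.665 -0.067  0.059] 45
scene -0.08 [ 0.6   -0.083  0.033] [ 0.665 -0.077  0.059] 23
scene -0.09 [ 0.6   -0.093  0.01 ] [ 0.664 -0.087  0.056] 15
scene -0.1 [ 0.605 -0.103  0.037] [ 0.639 -0.097  0.05 ] 22
sce
[... 862 characters left out ...]
06 [ 0.605 -0.063  0.016] [ 0.617 -0.057  0.05 ] 64
wrist -0.07 [ 0.601 -0.073  0.023] [ 0.655 -0.067  0.05 ] 60
wrist -0.08 [ 0.6   -0.083  0.025] [ 0.664 -0.077  0.058] 70
wrist -0.09 [ 0.601 -0.093  0.026] [ 0.646 -0.087  0.05 ] 94
wrist -0.1 [ 0.6   -0.103  0.037] [ 0.641 -0.097  0.055] 296
wrist -0.11 [ 0.601 -0.109  0.052] [ 0.615 -0.107  0.056] 27
strip 0.35 [ 0.347 -0.085  0.004] [ 0.353 -0.057  0.013]
strip 0.39999999999999997 [ 0.397 -0.127  0.004] [ 0.403 -0.072  0.025]
strip 0.44999999999999996 [ 0.447 -0.127  0.004] [ 0.453 -0.085  0.036]
strip 0.49999999999999994 [ 0.497 -0.128  0.004] [ 0.503 -0.073  0.044]
strip 0.5499999999999999 [ 0.547 -0.122  0.004] [ 0.553 -0.081  0.05 ]
```

View pics/cropw.png

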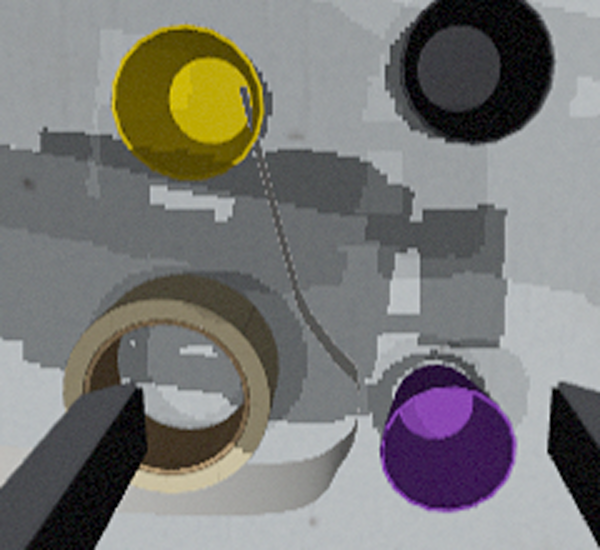

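The thin line is the tape roll's loose end standing on edge. It runs at z ≈ 20–45 mm from (0.65,-0.06) to cup B's wall at about (0.617,0.035). With the jaws along world y at B, the fingers clear the strip by about 18 mm, and the tape and red cup by about 20 mm each. Plan: lift B and nest it in A, which has free space, with the jaws along x there.

```bash
python3 -m jog '[[-3,-3.35,0,0],[-3,-3.35,0,0],[0,0,0,-0.15],[0,0,0,-0.15],[0,0,0,-0.15],[0,0,0,-0.15],[0,0,0,-0.15],[0,0,0,-0.15]]' 9.4 12; python3 -m jog '[[0,0,0,-0.15],[0,0,0,-0.15],[0,0,0,-0.15],[0,0,0,-0.15],[0,0,0,-0.07],[0,0,0,0],[0,0,0,0]]'
python3 - <<'E'
from h import *
s,im,D=grab("wrist"); cv2.imwrite("pics/w1.png",im); c=cam("wrist",s); print(s["joint_positions"].round(3))
for m,st,ce in blobs(mask(im,"yellow")):
    v,u=np.nonzero(m); P=bydepth(c,np.c_[u,v],D); k=abs(P[:,2]-.058)<.004
    if k.sum()>20: print(ce,circ(P[k]))
E
```

```text
time_s: 0.95
tool_pos: [0.5897, 0.067, 0.2051]
tool_rot: [-0.0, 0.899, 0.438, -0.0]
contact_force: [0.4, 0.0, -0.7]
width: 1.0
time_s: 1.65
tool_pos: [0.5899, 0.067, 0.2052]
tool_rot: [-0.0, 0.708, 0.706, -0.0]
contact_force: [0.2, -0.3, -0.2]
width: 0.998
[-0.078  0.116  1.706  0.     1.32  -1.646]
[485.77758492  73.81601785] (array([0.44590742, 0.22135261, 0.02785957]), np.float64(0.0007513115094337353))
[319.18438538 226.94227575] (array([0.58819061, 0.06777041, 0.0277221 ]), np.float64(0.0006554271924485981))
```

View pics/w1.png

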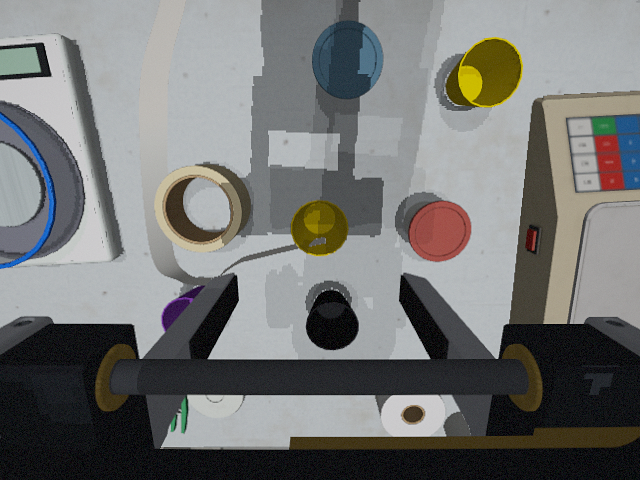

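Wrist picture: cup B is centred at (319,227) between the fingers. The black cup sits behind at (332,320), red at (440,230) and tape at (203,207), so both finger lanes are clear. The loose tape end runs (225,268)→(320,240) and visually passes into B's wall. Descending until the tips are about 13 mm below the rim.

```bash
python3 -m jog '[[0.07,-0.14,4,0],[0,0,4,0],[0,0,4,0],[0,0,2.5,0],[0,0,1.5,0],[0,0,0,0]]' && python3 -m jog '[[0,0,0,0],[0,0,0,0],[0,0,0,0],[0,0,0,0],[0,0,0,0],[0,0,0,0],[0,0,0,0],[0,0,0,0]]' 4.5 12
```

```text
time_s: 2.3
tool_pos: [0.5871, 0.0678, 0.0434]
tool_rot: [-0.002, 0.708, 0.707, -0.001]
contact_force: [-0.7, -0.4, -0.0]
width: 1.003
time_s: 3.1
tool_pos: [0.589, 0.0677, 0.0461]
tool_rot: [0.0, 0.707, 0.707, 0.0]
contact_force: [-0.9, 0.2, 5.2]
width: 0.604
```

```bash
python3 -m jog '[[0,0,-0.5,0],[0,0,-1,0],[0,0,-1,0],[0,0,0,0]]'
python3 - <<'E'
from h import *
s,im,D=grab("scene"); cv2.imwrite("pics/s2.png",cv2.resize(im[100:400,150:550],None,fx=2,fy=2)); c=cam("scene")
s,w,D2=grab("wrist"); cv2.imwrite("pics/w2.png",w); print(s["width"]*94,s["tool_pos"],s["contact_force"])
E
```

```text
time_s: 3.5
tool_pos: [0.59, 0.0676, 0.0726]
tool_rot: [0.001, 0.707, 0.707, 0.001]
contact_force: [0.5, 0.1, -0.2]
width: 0.608
56.99328465372158 [0.58945243 0.06765309 0.07173628] [ 0.37792039 -0.11627156 -0.17854407]
```

View pics/s2.png

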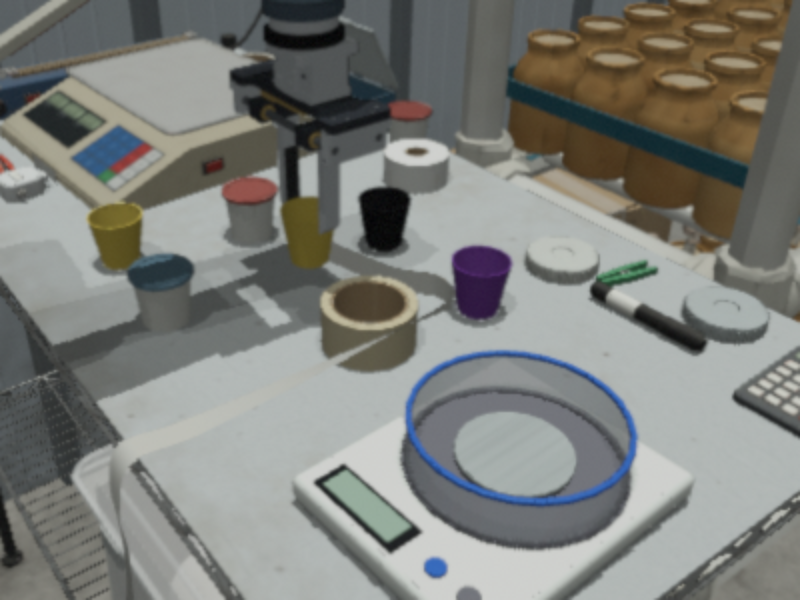

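View pics/w2.png

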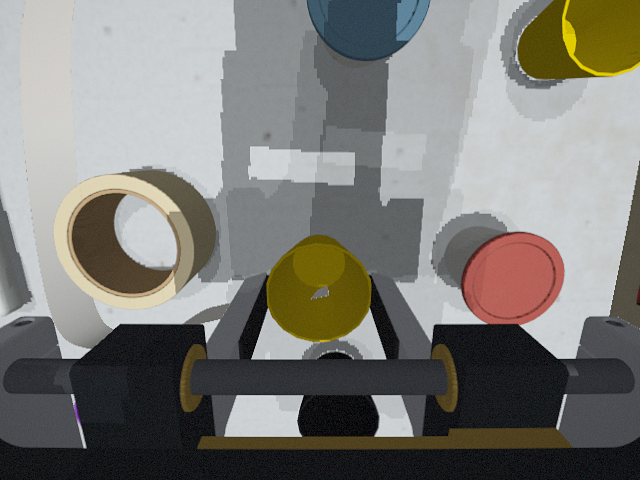

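The cup moves with the gripper: its underside is off the bench in the scene crop at (308,262), and the tape is unmoved. I'll check its rim height and tilt, then lift.

```bash
cat >> h.py <<'E'
def rim(n,s,im,D,box,zr=(0,.3)):
    """rim circle+plane from top-most yellow pts inside world box"""
    c=cam(n,s); v,u=np.nonzero(mask(im,"yellow")); P=bydepth(c,np.c_[u,v],D)
    k=(P[:,0]>box[0])&(P[:,0]<box[1])&(P[:,1]>box[2])&(P[:,1]<box[3])&(P[:,2]>zr[0])&(P[:,2]<zr[1]); P=P[k]
    zt=np.percentile(P[:,2],98); Q=P[P[:,2]>zt-.004]; x,e=circ(Q)
    # top edge per angular sector
    a=np.arctan2(P[:,1]-x[1],P[:,0]-x[0]); sec=((a+np.pi)/(2*np.pi)*8).astype(int)%8
    return zt,x,e,len(Q),[(round(float(np.percentile(P[sec==i,2],97)),4) if (sec==i).sum()>5 else None) for i in range(8)]
E
python3 - <<'E'
from h import *
for n in ("wrist","scene"):
    s,im,D=grab(n); print(n,s["tool_pos"].round(4),rim(n,s,im,D,(.54,.64,.02,.12)))
E
python3 -m jog '[[0,0,-2,0],[0,0,-3,0],[0,0,-3,0],[0,0,-3,0],[0,0,-1,0]]'
```

```text
wrist [0.5889 0.0677 0.071 ] (np.float64(0.19793941563018463), array([-38.54529949,   0.12254216,  39.11595068]), np.float64(0.0005983256310502725), 4504, [None, None, None, 0.1978, None, None, None, None])
scene [0.5885 0.0677 0.0705] (np.float64(0.19571688166464038), array([-77.92199945,   0.96660107,  78.49739625]), np.float64(0.0004678156987189775), 21, [None, None, None, 0.1932, None, None, None, None])
time_s: 4.2
tool_pos: [0.5902, 0.0676, 0.1937]
tool_rot: [0.002, 0.707, 0.707, 0.002]
contact_force: [0.5, 0.1, 0.5]
width: 0.611
```

```bash
python3 -m jog '[[1.5,-1.4,0,0],[2.8,-2.6,0,0],[3,-2.8,0,0],[3,-2.8,0,0],[3,-2.8,0,0],[1.5,-1.4,0,0],[0.56,-0.46,0,0],[0,0,0,0.15]]'; python3 -m jog '[[0,0,0,0.15],[0,0,0,0.15],[0,0,0,0.15],[0,0,0,0.15],[0,0,0,0.15],[0,0,0,0.15],[0,0,0,0.15],[0,0,0,0.15]]';  python3 -m jog '[[0,0,0,0.15],[0,0,0,0.07],[0,0,0,0],[0,0,0,0],[0,0,0,0]]'
python3 - <<'E'
from h import *
for n in ("wrist","scene","side"):
    s,im,D=grab(n); cv2.imwrite(f"pics/{n}3.png",im)
    print(n,s["tool_pos"].round(4))
    for z in ((.13,.225),(.0,.062)):
      try: print(rim(n,s,im,D,(.40,.50,.17,.27),z))
      except Exception as e: print(e)
print(s["tool_rot"],s["joint_positions"].round(2))
E
```

```text
time_s: 5.0
tool_pos: [0.4453, 0.2218, 0.1895]
tool_rot: [-0.0, 0.759, 0.651, -0.001]
contact_force: [-0.0, -1.1, 0.0]
width: 0.606
time_s: 5.8
tool_pos: [0.4465, 0.2206, 0.1895]
tool_rot: [0.0, 0.994, 0.106, -0.001]
contact_force: [0.9, -0.8, -0.5]
width: 0.603
time_s: 6.3
tool_pos: [0.4463, 0.2211, 0.1901]
tool_rot: [0.0, 1.0, 0.0, -0.0]
contact_force: [0.4, -0.3, -1.1]
width: 0.606
wrist [0.4463 0.2211 0.1901]
(np.float64(0.20293398625343867), array([0.44687933, 0.22256056, 0.02786949]), np.float64(0.0006437079492382883), 1445, [0.2025, 0.2025, 0.2024, 0.2026, 0.2028, 0.2033, 0.2032, 0.2029])
(np.float64(0.05908940739517789), array([0.44545346, 0.22271971, 0.02783562]), np.float64(0.0005857240918595311), 233, [0.0588, 0.014, 0.0087, 0.0584, 0.0591, 0.059, 0.0593, 0.0588])
scene [0.4462 0.2212 0.1902]
(np.float64(0.20203734218276945), array([0.4458329 , 0.21999413, 0.02799558]), np.float64(0.0014363886540171308), 114, [0.2014, 0.2014, 0.2018, 0.2042, 0.2023, 0.1998, 0.2014, None])
(np.float64(0.05861894148790083), array([0.44399154, 0.22064224, 0.02770287]), np.float64(0.0012556825957239833), 86, [0.0576, 0.0579, 0.0588, 0.0577, 0.0586, 0.0566, 0.0568, None])
side [0.4462 0.2213 0.1903]
(np.float64(0.20106131198381358), array([0.44738835, 0.22029746, 0.02732714]), np.float64(0.0009345628903818303), 13, [None, 0.2012, 0.2012, None, 0.1977, 0.1974, 0.1969, None])
(np.float64(0.05307383337389118), array([0.45463254, 0.25983171, 0.01943276]), np.float64(5.670490891925146e-13), 3, [None, None, 0.0528, None, None, None, None, None])
[ 3.05599887e-05  9.99999974e-01  2.11703311e-04 -7.29773520e-05] [ 0.23 -0.1   1.95 -0.    1.29  0.23]
```

View pics/wrist3.png

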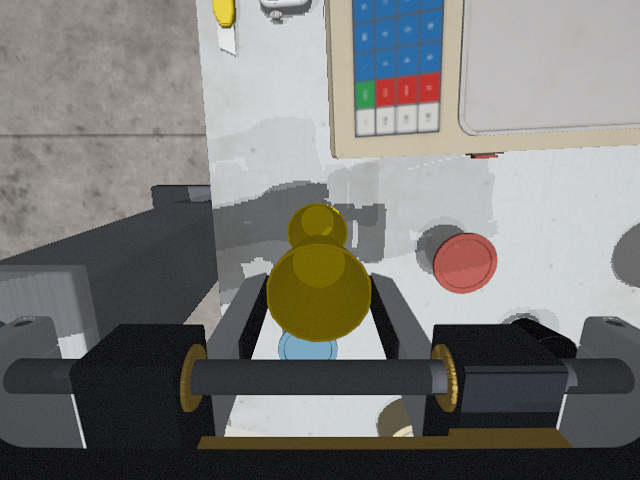

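View pics/scene3.png

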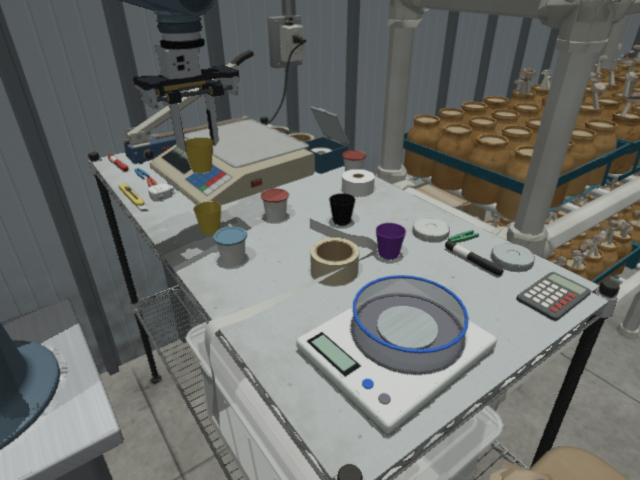

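The held cup is upright: rim level at 0.2025 within 1 mm, and 12.4 mm above the TCP. It is about 1.6 mm too far in +x relative to cup A, which sits right below it (wrist picture (317,230), held cup (318,290)). I'll correct that, lower until it is just above home, and release.

```bash
python3 -m jog '[[-0.16,-0.03,2,0],[0,0,3,0],[0,0,2.5,0],[0,0,1.5,0],[0,0,1,0],[0,0,1,0],[0,0,0.6,0],[0,0,0.6,0]]'; python3 -m jog '[[0,0,0,0],[0,0,0,0],[0,0,0,0]]'
python3 - <<'E'
from h import *
for n in ("wrist","scene"):
    s,im,D=grab(n); cv2.imwrite(f"pics/{n}4.png",im if n=="wrist" else cv2.resize(im[130:330,100:360],None,fx=3,fy=3))
    print(n,s["tool_pos"].round(4),s["contact_force"].round(1),rim(n,s,im,D,(.40,.50,.17,.27),(.04,.1)))
E
```

```text
time_s: 7.25
tool_pos: [0.445, 0.2219, 0.0686]
tool_rot: [-0.0, 1.0, 0.0, 0.001]
contact_force: [-0.2, 0.6, -0.2]
width: 0.605
time_s: 7.55
tool_pos: [0.445, 0.2218, 0.069]
tool_rot: [-0.0, 1.0, -0.0, 0.001]
contact_force: [0.3, -0.4, 0.4]
width: 0.603
wrist [0.445  0.2218 0.069 ] [ 0.3 -0.4  0.4] (np.float64(0.08201630682737647), array([0.44563559, 0.22324864, 0.02792748]), np.float64(0.0006521926749452542), 1458, [0.0816, 0.0815, 0.0814, 0.0818, 0.0822, 0.0822, 0.0822, 0.0821])
scene [0.445  0.2218 0.069 ] [ 0.2 -0.2  0.6] (np.float64(0.08144981349176744), array([0.44432247, 0.22105795, 0.0278455 ]), np.float64(0.0012043066662863337), 90, [0.0809, 0.0811, 0.0812, 0.083, 0.0812, 0.0796, 0.0786, None])
```

View pics/scene4.png

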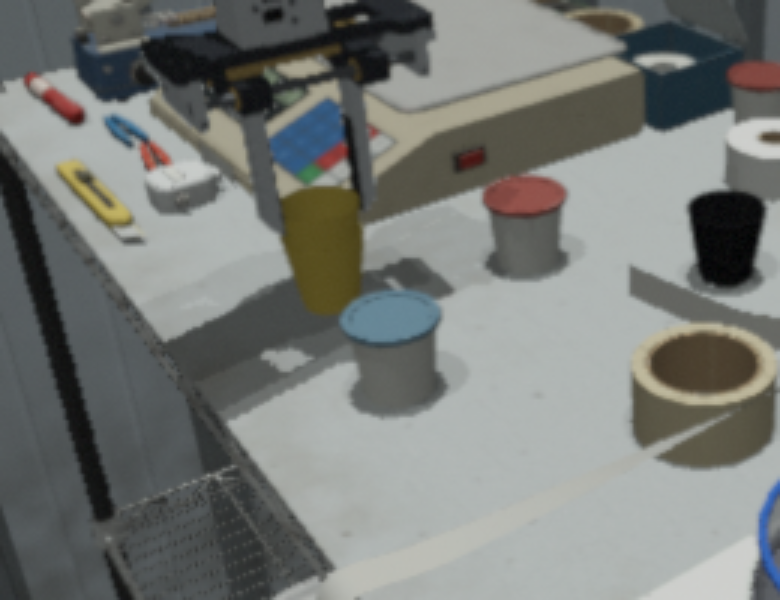

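The held cup is inside A, coaxial (crop (322,250)), with its rim at 0.0815, so still a few mm above home. I'll go 3 mm lower, release and check the seat.

```bash
python3 -m jog '[[0,0,0.3,0],[0,0,0,0]]'; python3 -m jog '[[0,0,0,0],[0,0,0,0],[0,0,0,0],[0,0,0,0],[0,0,0,0],[0,0,0,0]]' 9.4
python3 - <<'E'
from h import *
for n in ("wrist","scene"):
    s,im,D=grab(n); cv2.imwrite(f"pics/{n}5.png",im if n=="wrist" else cv2.resize(im[130:330,100:360],None,fx=3,fy=3))
    print(n,s["tool_pos"].round(4),s["contact_force"].round(1),rim(n,s,im,D,(.40,.50,.17,.27),(.04,.1)))
E
```

```text
time_s: 7.85
tool_pos: [0.4443, 0.2216, 0.0652]
tool_rot: [0.0, 1.0, 0.0, -0.0]
contact_force: [-0.0, 0.9, 0.0]
width: 0.607
time_s: 8.45
tool_pos: [0.4446, 0.2217, 0.0655]
tool_rot: [-0.0, 1.0, 0.0, 0.0]
contact_force: [-0.0, 0.1, 0.6]
width: 0.999
wrist [0.4446 0.2217 0.0655] [-0.   0.1  0.6] (np.float64(0.0757357641522213), array([0.44529906, 0.22264738, 0.02792319]), np.float64(0.0006525864154751241), 1434, [0.0754, 0.0752, 0.0752, 0.0756, 0.0758, 0.076, 0.0758, 0.0757])
scene [0.4446 0.2217 0.0655] [ 0.8  0.2 -0.2] (np.float64(0.07537502925295052), array([0.44395314, 0.22009641, 0.02756995]), np.float64(0.0012458071511937817), 85, [0.0747, 0.0744, 0.075, 0.0761, 0.0751, 0.0737, 0.073, None])
```

View pics/scene5.png

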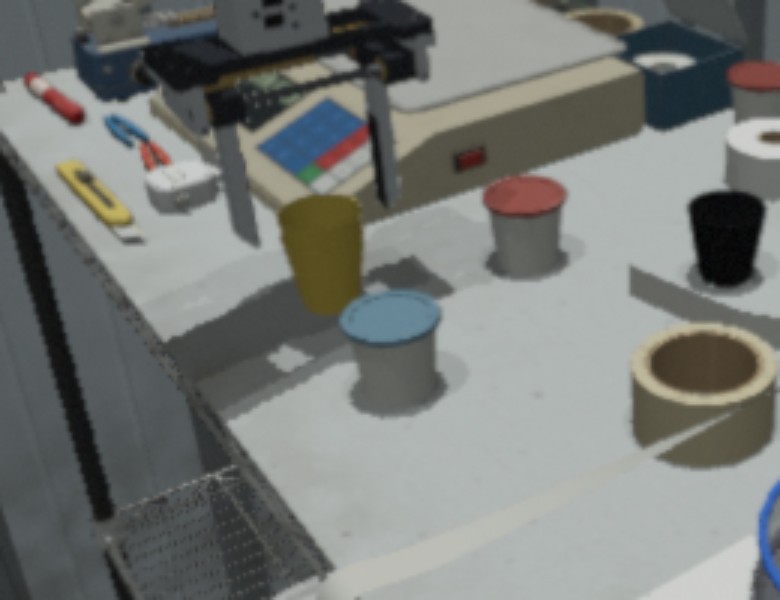

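View pics/wrist5.png

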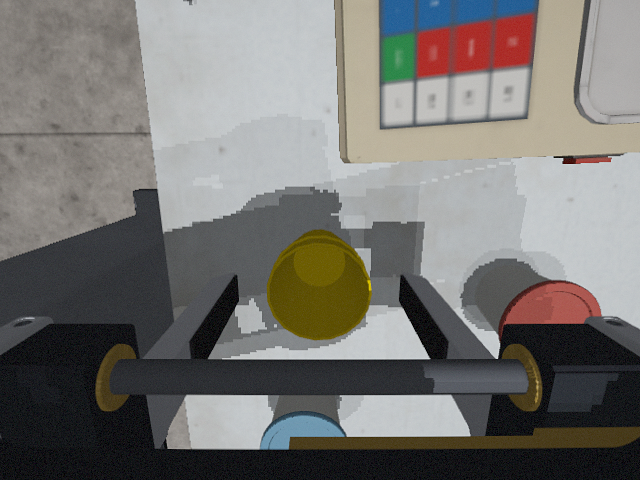

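The upper rim is level at 0.0753, so 17.3 mm above the lower cup's 58 mm rim. That is inside the 14–20 mm home range, and the two are coaxial. Next I grip both rims between the pads, lift slightly and check.

```bash
python3 -m jog '[[0,0,1,0],[0,0,0.7,0],[0,0,0.5,0],[0,0,0,0],[0,0,0,0]]'; python3 -m jog '[[0,0,0,0],[0,0,0,0],[0,0,0,0],[0,0,0,0],[0,0,0,0],[0,0,0,0],[0,0,0,0],[0,0,0,0]]' 4.5 20; python3 -m jog '[[0,0,-0.5,0],[0,0,-1,0],[0,0,-1.5,0],[0,0,0,0],[0,0,0,0],[0,0,0,0]]'
python3 - <<'E'
from h import *
for n in ("wrist","scene"):
    s,im,D=grab(n); cv2.imwrite(f"pics/{n}6.png",im if n=="wrist" else cv2.resize(im[130:330,100:360],None,fx=3,fy=3))
    print(n,s["tool_pos"].round(4),s["contact_force"].round(1),s["width"]*94,rim(n,s,im,D,(.40,.50,.17,.27),(.04,.13)))
E
```

```text
time_s: 9.05
tool_pos: [0.4444, 0.2217, 0.0432]
tool_rot: [0.0, 1.0, 0.0, -0.0]
contact_force: [-0.4, -0.9, 0.1]
width: 0.999
time_s: 9.85
tool_pos: [0.4447, 0.2217, 0.0436]
tool_rot: [-0.0, 1.0, -0.0, 0.0]
contact_force: [-0.1, 0.3, 0.8]
width: 0.611
time_s: 10.45
tool_pos: [0.4441, 0.2216, 0.073]
tool_rot: [0.0, 1.0, -0.0, -0.0]
contact_force: [-0.8, 0.3, -1.1]
width: 0.61
wrist [0.4441 0.2216 0.073 ] [-0.8  0.3 -1.1] 57.30577657021935 (np.float64(0.10497587318219243), array([0.44470086, 0.22257541, 0.02787837]), np.float64(0.0006318677920519953), 1775, [0.1046, 0.104, 0.104, 0.1047, 0.1052, 0.1052, 0.1052, 0.1051])
scene [0.444  0.2216 0.0728] [ 0.9 -0.7  0. ] 57.29819587226668 (np.float64(0.10411693836073965), array([0.44332595, 0.22038389, 0.02785821]), np.float64(0.0012732106187833448), 102, [0.1028, 0.1037, 0.1035, 0.1041, 0.1045, 0.1025, 0.1022, None])
```

View pics/scene6.png

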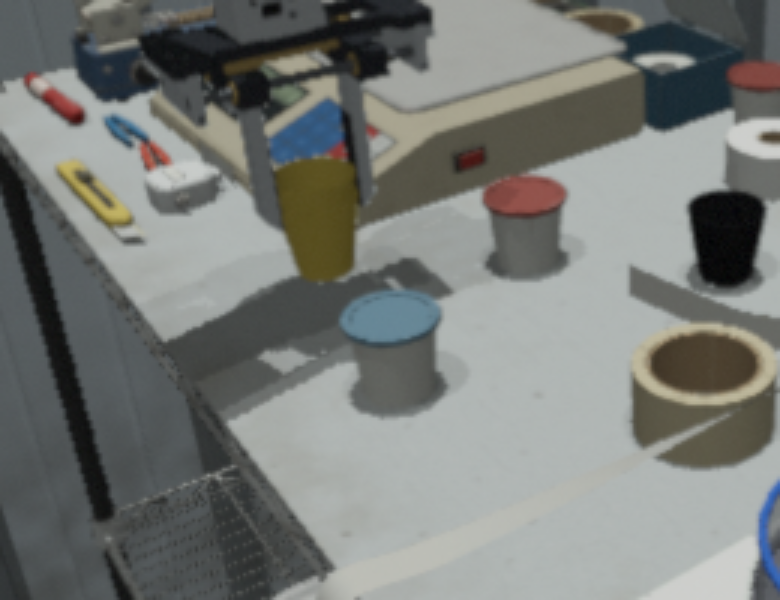

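The pair lifted together. Its rim is 31.3 mm over the TCP (31.7 before lifting), still level, and the underside hangs clear at crop (321,277). Lifting higher and carrying it toward the scale.

```bash
python3 -m jog '[[0,0,-2,0],[0,0,-3,0],[0,0,-3,0],[0,0,-2,0],[0,1,0,0],[0.5,2.2,0,0],[0.8,3.5,0,0],[0.8,4,0,0]]'; python3 -m jog '[[0.8,4,0,0],[0.8,4,0,0],[0.8,4,0,0],[0.8,4,0,0],[0.8,4,0,0],[0.8,4,0,0],[0.8,4,0,0],[0.8,4,0,0]]'; python3 -m jog '[[0.8,3.5,0,0],[0.3,2,0,0],[0.2,1,0,0],[0,0,0,0],[0,0,0,0],[0,0,0,0]]'
python3 - <<'E'
from h import *
for n in ("wrist","scene","side"):
    s,im,D=grab(n); cv2.imwrite(f"pics/{n}7.png",im); cv2.imwrite(f"/tmp/{n}7.png",im); np.save(f"/tmp/{n}7.npy",D)
    print(n,s["tool_pos"].round(4),s["contact_force"].round(1),s["width"]*94)
    t=s["tool_pos"]
    try: print(rim(n,s,im,D,(t[0]-.05,t[0]+.05,t[1]-.05,t[1]+.05),(.08,.225)))
    except Exception as e: print(e)
    m=mask(im,"ring"); c=cam(n,s); v,u=np.nonzero(m); P=onplane(c,np.c_[u,v],.07)
    Q=bydepth(c,np.c_[u,v],D); k=(abs(Q[:,2]-.07)<.006)&(np.hypot(Q[:,0]-.544,Q[:,1]+.27)<.1)
    if k.sum()>10: print("ring plane",circ(P[k]),circ(P[k],.0805),"depth",circ(Q[k]),k.sum(), np.median(Q[k,2]))
E
```

```text
time_s: 11.35
tool_pos: [0.4644, 0.1135, 0.1714]
tool_rot: [0.0, 1.0, 0.001, -0.001]
contact_force: [0.3, -0.2, -1.0]
width: 0.608
time_s: 12.15
tool_pos: [0.5282, -0.207, 0.1711]
tool_rot: [-0.001, 1.0, -0.0, -0.001]
contact_force: [0.8, 0.4, -0.9]
width: 0.611
time_s: 12.75
tool_pos: [0.5424, -0.2688, 0.1734]
tool_rot: [-0.0, 1.0, 0.001, -0.0]
contact_force: [-0.7, 0.2, -0.7]
width: 0.606
wrist [ 0.5424 -0.2688  0.1734] [-0.7  0.2 -0.7] 56.93104032738425
(np.float64(0.20533071324108304), array([ 0.54304865, -0.26789952,  0.0278955 ]), np.float64(0.0006444036705212035), 1754, [0.205, 0.2042, 0.2045, 0.205, 0.2056, 0.2056, 0.2056, 0.2054])
ring plane (array([ 0.54489579, -0.26863241,  0.07944908]), np.float64(0.0015315612084495088)) (array([ 0.54526411, -0.26950061,  0.03      ]), np.float64(0.0016780230926653507)) depth (array([ 0.54495303, -0.26857211,  0.07938543]), np.float64(0.0014982076377067473)) 867 0.0703206843624557
scene [ 0.5425 -0.2689  0.1735] [ 1.   0.5 -1.1] 57.17721736979919
(np.float64(0.2049735225659313), array([ 0.54205939, -0.27000199,  0.02806962]), np.float64(0
[... 224 characters left out ...]
3      ]), np.float64(0.001385266884965593)) depth (array([ 0.54373695, -0.27026458,  0.07982014]), np.float64(0.0010693417458710226)) 575 0.07050784228848311
side [ 0.5426 -0.2691  0.1736] [ 0.2 -0.3  0.1] 57.232906445380294
(np.float64(0.20429403234314333), array([ 0.54415589, -0.27025579,  0.02787788]), np.float64(0.0009016524946728997), 72, [0.2045, 0.205, 0.2055, None, 0.2018, 0.2019, 0.1996, None])
ring plane (array([ 0.54506688, -0.2704634 ,  0.07962072]), np.float64(0.0007365197803467604)) (array([ 0.54417092, -0.27030904,  0.03      ]), np.float64(0.0010612225344431604)) depth (array([ 0.54556148, -0.26997867,  0.07962019]), np.float64(0.0008604498606668271)) 128 0.06922299109050906
```

View pics/wrist7.png

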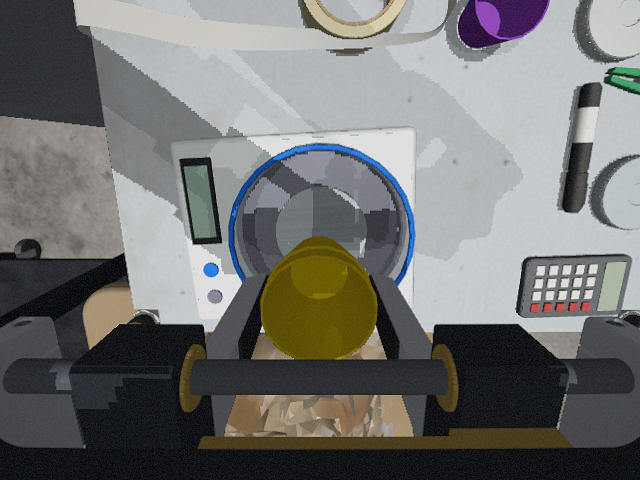

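View pics/scene7.png

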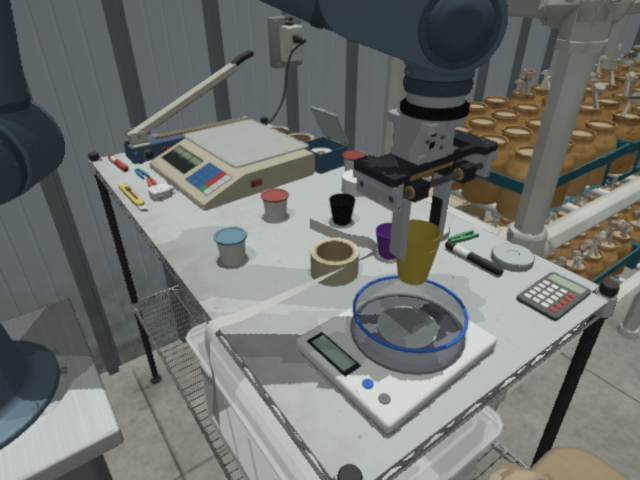

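View pics/side7.png

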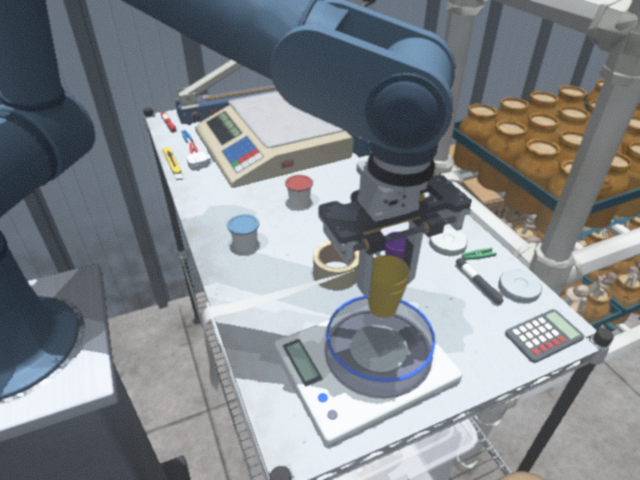

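All three views put the pair about 1.7 mm short in x of the ring's centre and within 1 mm in y: ring rim at (322,230) in the wrist picture, (410,318) in the scene. I'll check where the foot really is (has the lower cup stayed home?) before going down.

```bash
cat >> h.py <<'E'
def foot(n,s,im,ctr,z0):
    """underside height from the lowest yellow pixel row below the axis"""
    c=cam(n,s); a=np.linspace(0,2*np.pi,180); m=mask(im,"yellow")
    f=lambda z: proj(c,np.c_[ctr[0]+.02*np.cos(a),ctr[1]+.02*np.sin(a),np.full(180,z)])
    p=f(z0); u=int(p[:,0].mean()); out=[]
    for uu in range(u-3,u+4):
        col=np.nonzero(m[int(p[:,1].min())-40:int(p[:,1].max())+30,uu])[0]
        if len(col): out.append(col.max()+int(p[:,1].min())-40)
    b=np.median(out)+.5; zs=np.arange(z0-.03,z0+.03,.0005); rows=np.array([f(z)[:,1].max() for z in zs])
    return zs[np.argmin(abs(rows-b))], b, p[:,0].mean()
E
python3 - <<'E'
from h import *
s=r.get_state(); C={"scene":(.5421,-.27),"side":(.5442,-.2703)}
for n in C: print(n,foot(n,s,cv2.imread(f"/tmp/{n}7.png"),C[n],.13))
# reference: same method at pair on bench before lift
E
```

```text
scene (np.float64(0.13400000000000004), np.float64(283.5), np.float64(412.0399394261012))
side (np.float64(0.14400000000000004), np.float64(311.5), np.float64(382.96975705724674))
```

Run:
```python
from h import *
# scale: method check on initial picture, cup A standing at z=0
im=cv2.imread("/tmp/scene0.png"); s=r.get_state(); print(foot("scene",s,im,(.444,.2205),0.0)); print(foot("scene",s,im,(.5882,.0655),0.0))
im=cv2.imread("/tmp/side0.png"); print(foot("side",s,im,(.446,.2202),0.0))
im=cv2.imread("/tmp/scene7.png"); cv2.imwrite("pics/c7.png",cv2.resize(im[180:400,330:520],None,fx=2.7,fy=2.7,interpolation=cv2.INTER_CUBIC))
```

```text
(np.float64(0.0065000000000000335), np.float64(233.5), np.float64(210.16899594740786))
(np.float64(0.006000000000000033), np.float64(243.5), np.float64(304.6495228887505))
(np.float64(0.029500000000000054), np.float64(196.5), np.float64(233.47374724961904))
```

View pics/c7.png

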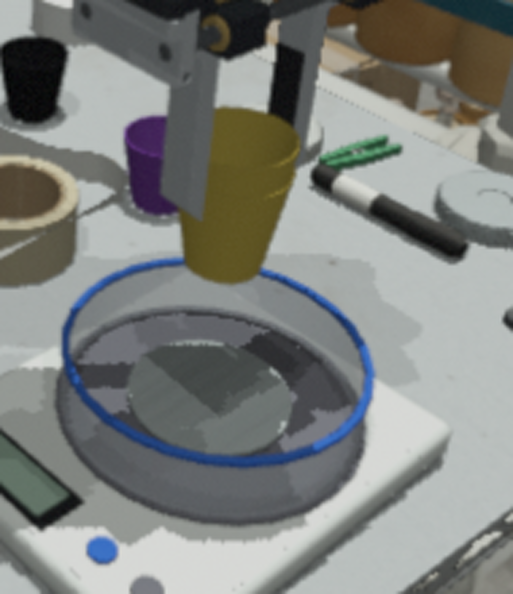

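The method reads 6 mm high on a cup standing on the bench (its mask loses the shaded foot). Corrected, the foot is at ≈0.128, against 0.130 from the TCP, so the pair is still home. The side mask was unusable at its reference, so I ignore it. Nudging to centre and descending gently.

```bash
python3 -m jog '[[0.17,0.03,0,0],[0,0,1,0],[0,0,2,0],[0,0,2,0],[0,0,1.2,0],[0,0,0.8,0],[0,0,0.4,0],[0,0,0.3,0]]'; python3 -m jog '[[0,0,0.3,0],[0,0,0.2,0],[0,0,0,0],[0,0,0,0],[0,0,0,0],[0,0,0,0]]'
python3 - <<'E'
from h import *
for n in ("wrist","scene","side"):
    s,im,D=grab(n); cv2.imwrite(f"pics/{n}8.png",im if n=="wrist" else cv2.resize(im[180:420,290:510],None,fx=2.4,fy=2.4,interpolation=cv2.INTER_CUBIC)); cv2.imwrite(f"/tmp/{n}8.png",im)
    t=s["tool_pos"]; print(n,t.round(4),s["contact_force"].round(1),s["width"]*94)
    try:
        q=rim(n,s,im,D,(t[0]-.05,t[0]+.05,t[1]-.05,t[1]+.05),(.08,.16)); print(q)
        if n=="scene": print("foot (minus ~6mm)",foot(n,s,im,q[1][:2],t[2]-.0436))
    except Exception as e: print(e)
    m=mask(im,"ring"); c=cam(n,s); v,u=np.nonzero(m); P=onplane(c,np.c_[u,v],.07)
    Q=bydepth(c,np.c_[u,v],D); k=(abs(Q[:,2]-.07)<.006)&(np.hypot(Q[:,0]-.544,Q[:,1]+.27)<.1)
    if k.sum()>10: print("ring",circ(P[k]),k.sum())
E
```

```text
time_s: 13.7
tool_pos: [0.5446, -0.2708, 0.0967]
tool_rot: [0.0, 1.0, 0.0, 0.0]
contact_force: [-0.2, -0.6, -0.4]
width: 0.608
time_s: 14.3
tool_pos: [0.5443, -0.2707, 0.0917]
tool_rot: [0.0, 1.0, -0.0, 0.0]
contact_force: [0.1, -0.4, -1.2]
width: 0.608
wrist [ 0.5443 -0.2707  0.0917] [ 0.1 -0.4 -1.2] 57.127135815939646
(np.float64(0.12372264162854137), array([ 0.54491533, -0.26969649,  0.02790787]), np.float64(0.0006449530588244227), 1756, [0.1233, 0.1228, 0.1229, 0.1235, 0.1241, 0.124, 0.1238, 0.1238])
ring (array([ 0.54524998, -0.26833558,  0.07931578]), np.float64(0.0014938448423267201)) 1848
scene [ 0.5443 -0.2706  0.0916] [-1.   0.7 -0.2] 57.104407194574286
(np.float64(0.12343025065741221), array([ 0.54390229, -0.2716391 ,  0.02805443]), np.float64(0.0008848218012499435), 162, [0.1228, 0.123, 0.1238, 0.1233, 0.1224, 0.1209, None, None])
foot (minus ~6mm) (np.float64(0.051510848489875555), np.float64(329.5), np.float64(408.197628670808))
ring (array([ 0.54402535, -0.26996062,  0.07984278]), np.float64(0.0012553063848839863)) 536
side [ 0.5443 -0.2706  0.0916] [-0.1 -0.5 -0.4] 57.45497207694393
(np.float64(0.12189865980141622), array([ 0.54580528, -0.27181385,  0.02755134]), np.float64(0.0007479687194877479), 81, [0.1217, 0.1221, 0.1228, 0.1054, 0.1198, 0.1183, 0.1149, None])
ring (array([ 0.54458893, -0.27017791,  0.08001661]), np.float64(0.0007505262834056313)) 84
```

View pics/scene8.png

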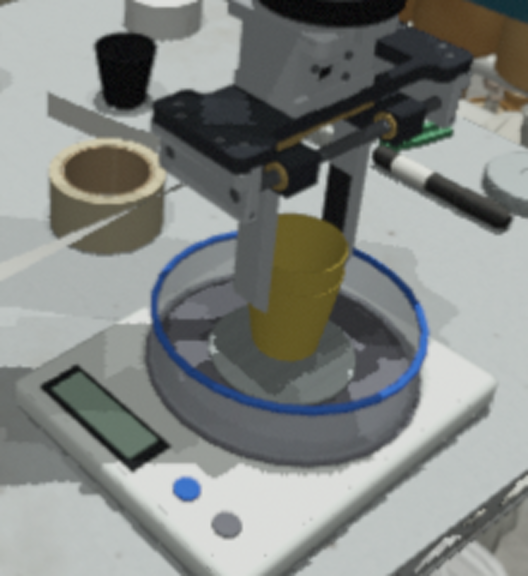

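View pics/wrist8.png

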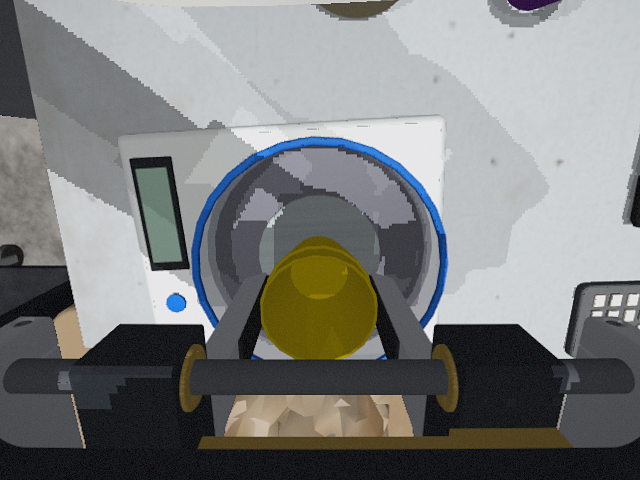

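View pics/side8.png

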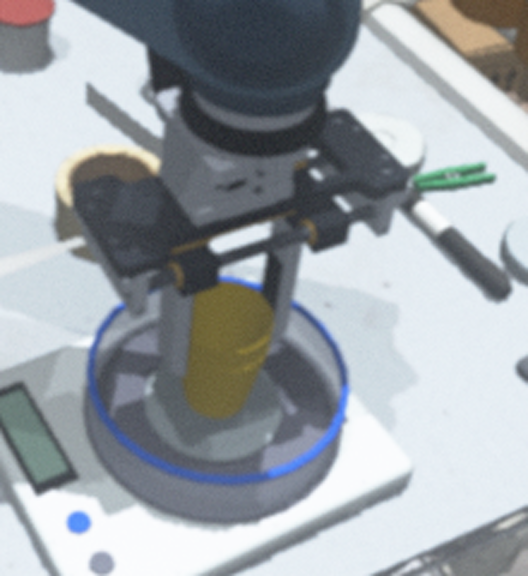

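The pair hangs inside the ring over the pan: scene crop foot at (288,355), pan centre ≈(283,358). All three views put it 1.4–1.7 mm too far in −y, so I correct that. The height is right: rim 0.1233 against 0.0753 on the bench puts the underside at 48 mm, 10 mm above the pan.

```bash
python3 -m jog '[[0,-0.08,0,0],[0,-0.07,0,0],[0,0,0,0],[0,0,0,0],[0,0,0,0],[0,0,0,0],[0,0,0,0],[0,0,0,0]]'
python3 - <<'E'
from h import *
for n in ("wrist","scene","side"):
    s,im,D=grab(n); cv2.imwrite(f"pics/{n}9.png",im)
    t=s["tool_pos"]; print(n,t.round(4),s["contact_force"].round(1),s["width"]*94,abs(s["qd"]).max().round(4))
    q=rim(n,s,im,D,(t[0]-.05,t[0]+.05,t[1]-.05,t[1]+.05),(.08,.16)); print(q[:3],q[4])
    c=cam(n,s); v,u=np.nonzero(mask(im,"ring")); P=onplane(c,np.c_[u,v],.07)
    Q=bydepth(c,np.c_[u,v],D); k=(abs(Q[:,2]-.07)<.006)&(np.hypot(Q[:,0]-.544,Q[:,1]+.27)<.1)
    print("ring",circ(P[k])[0])
    for col,b in (("red",(.593,.187)),("blue",(.435,.092))):
        v,u=np.nonzero(mask(im,col)); Q=bydepth(c,np.c_[u,v],D); k=(np.hypot(Q[:,0]-b[0],Q[:,1]-b[1])<.05)&(abs(Q[:,2]-.058)<.006)
        if k.sum()>50: print(col,[round(x,4) for x in cv2.minEnclosingCircle(Q[k,:2].astype(np.float32))[0]])
a=cv2.imread("/tmp/scene0.png").astype(int); b=cv2.imread("pics/scene9.png").astype(int)
def tp(im):
    m=cv2.inRange(cv2.cvtColor(im.astype(np.uint8),cv2.COLOR_BGR2HSV),(12,40,90),(28,140,255)); m[:,:300]=0;m[:,362:]=0;m[:235]=0;m[:,:][285:]=0
    return cv2.boundingRect(m), m.sum()//255
print("tape px",tp(a),tp(b))
E
```

```text
time_s: 15.25
tool_pos: [0.5442, -0.2691, 0.0915]
tool_rot: [-0.0, 1.0, -0.0, -0.0]
contact_force: [0.0, -0.7, -0.1]
width: 0.607
wrist [ 0.5442 -0.2691  0.0915] [ 0.  -0.7 -0.1] 57.078406801981544 0.0022
(np.float64(0.12353166574367853), array([ 0.54482106, -0.2681417 ,  0.02789574]), np.float64(0.0006333880958669732)) [0.1232, 0.1226, 0.1228, 0.1233, 0.1238, 0.1238, 0.1237, 0.1235]
ring [ 0.54519703 -0.26835859  0.07939444]Traceback (most recent call last):
  File "<stdin>", line 10, in <module>
  File "h.py", line 21, in bydepth
    uv=np.asarray(uv); z=D[uv[:,1],uv[:,0]]; return c[3]+rays(c,uv)*z[:,None]
                                                         ~~~~^^^^^^
  File "h.py", line 16, in rays
    p=cv2.undistortPoints(uv.reshape(-1,1,2),K,np.array([k1,0,0,0.])).reshape(-1,2)
      ~~~~~~~~~~~~~~~~~~~^^^^^^^^^^^^^^^^^^^^^^^^^^^^^^^^^^^^^^^^^^^^
cv2.error: OpenCV(4.12.0) /io/opencv/modules/calib3d/src/undistort.dispatch.cpp:347: error: (-215:Assertion failed) CV_IS_MAT(_src) && CV_IS_MAT(_dst) && (_src->rows == 1 || _src->cols == 1) && (_dst->rows == 1 || _dst->cols == 1) && _src->cols + _src->rows - 1 == _dst->rows + _dst->cols - 1 && (CV_MAT_TYPE(_src->type) == CV_32FC2 || CV_MAT_TYPE(_src->type) == CV_64FC2) && (CV_MAT_TYPE(_dst->type) == CV_32FC2 || CV_MAT_TYPE(_dst->type) == CV_64FC2) in function 'cvUndistortPointsInternal'
```

Run:
```python
from h import *
n="scene"; s,im,D=grab(n); cv2.imwrite(f"pics/{n}9.png",im); c=cam(n,s); t=s["tool_pos"]
q=rim(n,s,im,D,(t[0]-.05,t[0]+.05,t[1]-.05,t[1]+.05),(.08,.16)); print(q[:3])
for col,b in (("red",(.593,.187)),("blue",(.435,.092))):
    v,u=np.nonzero(mask(im,col)); Q=bydepth(c,np.c_[u,v],D); k=(np.hypot(Q[:,0]-b[0],Q[:,1]-b[1])<.05)&(abs(Q[:,2]-.058)<.006)
    print(col,[round(x,4) for x in cv2.minEnclosingCircle(Q[k,:2].astype(np.float32))[0]])
a=cv2.imread("/tmp/scene0.png")
def tp(im):
    m=cv2.inRange(cv2.cvtColor(im,cv2.COLOR_BGR2HSV),(12,40,90),(28,140,255)); m[:,:300]=0;m[:,362:]=0;m[:235]=0;m[285:]=0
    return cv2.boundingRect(m), m.sum()//255
print("tape px",tp(a),tp(im))
```

```text
(np.float64(0.12337882632318095), array([ 0.54395746, -0.27038403,  0.02789859]), np.float64(0.0008621860106273042))
red [0.5938, 0.1866]
blue [0.4334, 0.0888]
tape px ((300, 238, 59, 47), np.uint64(939)) ((311, 238, 47, 47), np.uint64(1139))
```

View pics/scene9.png

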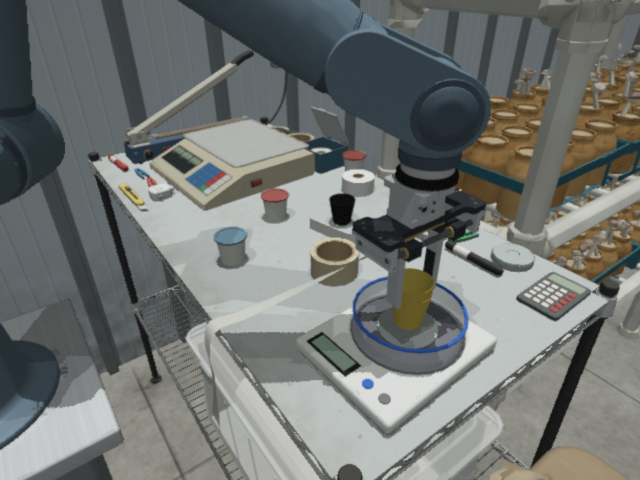

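The pair hangs centred in the ring at (412,300). The red cup (275,205), blue cup (231,246) and tape (334,260) are at the same pixels as at the start, and the arm is still. Handing in.

```bash
python3 -c "
from plant import r
r.job_done(); s=r.get_state(); print(s['time_s'],s['tool_pos'],s['width'])"
```

```text
the job is handed in; nothing more can be done
the job is handed in; nothing more can be done
```

The two yellow cups are nested and held upright over the scale's pan. I lifted the right-hand cup, set it into the left-hand one, gripped both rims and carried the pair over the ring. The job was handed in at about 15.5 s of the 51 s.

**Last checks that agreed**
- **Seating:** the upper rim sat 17.3 mm above the lower one (home is 14–20 mm), level to about 1 mm. It was still there after the lift.
- **Height:** the underside is about 48 mm above the bench, or 10 mm above the pan.
- **Centring:** the pair's axis is within about 0.5 mm of the ring's centre, by the wrist and scene cameras.
- **Stillness and contact:** joint speeds were near zero. Forces while carrying and holding stayed near 1 N, so there was no sign of touching the scale.
- **Bystanders:** the red and blue lidded cups and the tape look unmoved in the final picture.

**Checks that failed or disagreed**
- The foot-height check in the scene view read 2–3 mm lower than the arm's pose after correcting its known 6 mm error. The same check in the side view was unusable.
- The side camera placed the pair about 1 mm off in x. I did not repeat that check after the final nudge because the script stopped on an error.
- The measured blue-cup position shifted about 2 mm and the tape's colour outline changed at its left edge. I put both down to the colour masks and lighting.
- The tape's loose end appeared to run through the wall of the first cup. Lifting that cup did not visibly move the tape.

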